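Hang the tube basket and hold it up on the cam lift

ROBOT

A 7-joint arm with a two-finger parallel gripper is mounted at the origin on the work surface. World frame = base frame: x ahead of the robot, y to its left, z up, the work surface at z = 0. Lengths are in m, angles in rad, forces in N, time in s.
With the tool pointing down it reaches from about 0.35 to 0.9 m from the base axis. Payload 19.9 kg.
Tool frame: the origin (TCP) lies where the fingers leave the gripper's body, on its centre line; the fingertips stand 97 mm ahead of it and the grasp point (between the pads) lies 78 mm ahead of it; z points along the fingers, y is the line along which they close (so a half turn about z gives the same grasp; the last joint's range is limited). The gripper opens to 94 mm and grips with 3 to 60 N. Pads are 16 mm wide; open, the fingers measure 119 mm over their backs; the gripper's body (75 mm by 177 mm) begins 78 mm behind the grasp point.
Start: joints at [1.181, 0.417, -0.01, 1.614, 0.005, 1.111, -0.053], TCP at [0.213, -0.588, 0.303] pointing down, gripper open.
Joint ranges: [-2.81, 2.81], [-0.39, 2.02], [-1.27, 1.25], [0.06, 2.57], [-1.19, 4.33], [0.19, 2], [-2.82, 2.82]. Speed limits (rad/s): [1.89, 1.89, 2.39, 2.39, 3.01, 3.01, 3.01].

INTERFACE

Orientations are given as a rotation vector (axis times angle).
In Python, from station import * gives the robot as it stands. Calls block until the motion is done:
- goto(position, orientation): joint-space move of the TCP to a pose.
- line_to(position, vel=0.15, ori=None): straight line of the TCP; ori=None keeps the orientation; vel is the mean speed in m/s.
- move_j(angles): joint-space move.
- gripper_to(opening, newtons=None): finger opening in m; newtons is the grip in N (None keeps the last); returns when the fingers have stopped.
- dwell(seconds).
- ik(position, orientation): joint angles nearest the present ones, or None.
- observe(): the state.
- snapshot(name): name is "scene" or "side" or "wrist"; returns the picture (384x512x3 uint8, red, green, blue); there is no depth.
- camera_info(name): a dict with "camera_matrix" (3x3 intrinsics, pixels), "world_from_camera" (4x4, takes a point from camera to world coordinates); the wrist camera has in their place "mount" (4x4, takes a point from camera to tool coordinates, whose origin is the TCP and whose axes are the flange's). Camera axes: x right, y up, looking along -z (the intrinsics and any distortion apply to the point x, -y, -z); pixel columns grow to the right and rows downward; lengths in m; the calibration is good to about 2 mm. The wrist camera is an equidistant fisheye: a pixel r from the principal point sees the ray r / f radians off the axis. A picture is of the moment at which its call begins: read the wrist's pose just before it. camera_info takes no time and is no camera call.
A pose or a line that the arm cannot do raises Unreachable and nothing moves.
- job_done(): hands the job in; it is judged then, once.
The state is a dict: "t": time; "qpos": joint angles; "dq": joint speeds; "joint_torque": joint torques, N m; "ee_pos": TCP position; "tcp_rot": TCP orientation; "wrist_force": force on the tool from outside, world axes, zero at the start; "wrist_torque": the same for the moment, N m; "gripper_width": finger opening in m; "grip_force": force on a finger pad.
Only numpy, scipy, OpenCV 4.12 (cv2) and the standard library are available. Lean on these libraries where they do the work, as an engineer would, in place of code of your own. Each camera call takes 0.05 s, during which the arm holds its last target. There are 200 camera calls.

TASK

Hang the basket of blue-capped tubes by its handle bar on the double hook of the viewing stand and let go of it, keeping it upright all the while. Then swing the stand's red cam lever up to its highest lift point, with the lever arm pointing straight up, and keep holding it there so that I can read the tubes: the lever springs back if let go, so finish while still holding it at the top. Leave the bottle, the beaker and the jar where they stand.

Things in the scene. Friction and masses are not known exactly. Their poses are not given: they have to be found in the camera images.
- basket: Loose aluminium basket (about 0.28 kg): tray 85 (x) x 130 (y) x 45 mm with eight fixed tubes, blue caps reaching 104 mm above its underside. Rigid steel bail over it: uprights at y = +-60 mm and a level round bar, 10 mm diameter, along y, centre 165 mm above the underside. Origin: centre of the underside; z up.
- basket_bar (a point): Middle of the bail's bar, on the bar's centre line, 165 mm above the basket's underside: the place to grip from above (fingers closing along the basket's x). Axes as the basket's.
- stand: Fixed white viewing stand. Base plate x -130 to 70, y -90 to 110, 12 mm thick, with a 24 mm high drip tray under the hook (x -127 to -23, y +-75); column at x 14 to 44, y +-22, 200 mm high. Origin on the table below the hook's back plate; -x is the front, where the hook points; cam and lever are on its +y side in a blue bracket. Yaw varies.
- hook: Double hook of the stand: a steel back plate (x 0 to 12, y +-52 mm, top 226 mm above the table) with two orange prongs of 8 mm diameter at y = -36 and +36 mm that run 94 mm to the stand's -x and turn up at the ends. The cam raises all of it straight up by 25 mm x sin(cam_lever). Axes as the stand's; at rest the origin is the stand's.
- hook_seat (a point): Where the bar rests: top of the flat part of the prongs, midway between them, 65 mm in front of the back plate, 214 mm above the table with the lever down. The hung bar's centre is 5 mm above it. Prong tips end 33 mm in front and rise 16 mm above it: bring the bar over the tips from the front, prongs passing under the bar and over the tube caps, then lower. Axes as the stand's.
- cam_lever (a joint): Angle of the cam lever (rad) about the stand's y axis: 0 = down at its rest stop, arm level and pointing to the stand's -x; 1.571 = arm straight up, the highest lift of the cam; beyond that the hook sinks again, stop at 2.1. A return spring (0.15 Nm at 0, 0.31 Nm at 1.57) always drives it back to 0; about 2 to 4 N at the handle raises it.
- handle_grip (a point): The place to grip or push: a point on the centre line of the lever's red handle, a round rod of 16 mm diameter parallel to the stand's y, from y = 117 to 192 mm (this point: y = 162), 100 mm from cam_axle. The lever's arm (steel, 18 x 9 mm) is at y = 108 to 117. Grip from above, fingers closing along the stand's x; the rod may turn in the grip.
- cam_axle (a point): Point on the lever's axle line, at the stand's x = 0, y = 162 mm, 95 mm above the table (nothing solid there): centre of the handle's circle. At the top the handle stands 100 mm above it.
- reagent: Bystander: loose amber bottle, 60 mm diameter, 125 mm high, blue cap. Origin: centre of the underside.
- beaker: Bystander: loose open glass beaker, 68 mm diameter, 85 mm high. Origin: centre of the underside.
- jar: Bystander: loose white jar, 64 mm diameter, 80 mm high, green lid. Origin: centre of the underside.
There are look-alikes about, which are no part of the job. Several things look just like the basket: the one meant starts nearest to the robot's base.

How it is judged:
On the way:
1. the basket hangs by its bar on the double hook, let go, with the lever still down (contact force between basket and hook above 1.2 N and contact force between each of the fingers, the arm and basket below 0.2 N and z of basket_bar in the frame of hook_seat between -0.003 and 0.018 m and x of basket_bar in the frame of hook_seat between -0.03 and 0.06 m and value of joint cam_lever below 0.3 rad), for 0.2 s.
At the end, for the whole second after the job is handed in: Basket hangs by its bar on the hook alone, hardly swinging (under 0.12 m/s), tilted under 0.25 rad, underside over 74 mm up, robot not touching it; cam lever within 0.2 rad of straight up, fingers still on it with over 0.5 N; bystanders within 30 mm of their places (contact force between basket and hook above 1.2 N and contact force between each of the fingers, the arm and basket below 0.2 N and z of basket_bar in the frame of hook_seat between -0.003 and 0.018 m and x of basket_bar in the frame of hook_seat between -0.03 and 0.06 m and angle between basket's own z axis and vertical below 0.25 rad and linear speed of basket below 0.12 m/s and value of joint cam_lever between 1.37 and 1.77 rad and contact force between the fingers and cam_lever above 0.5 N and height (world z) of basket above 0.074 m and distance of each of reagent, beaker, jar from where it was at the start of the episode below 0.03 m); the arm keeps its last pose, push and grip.
It fails at once if the basket is tipped by more than 0.6 rad (angle between basket's own z axis and vertical above 0.6 rad).
It fails at once if the amber bottle is shoved or knocked over (distance of reagent from where it was at the start of the episode above 0.04 m or angle between reagent's own z axis and vertical above 0.5 rad).
It fails at once if the beaker is shoved or knocked over (distance of beaker from where it was at the start of the episode above 0.04 m or angle between beaker's own z axis and vertical above 0.5 rad).
It fails at once if the white jar is shoved or knocked over (distance of jar from where it was at the start of the episode above 0.04 m or angle between jar's own z axis and vertical above 0.5 rad).
It also fails if it takes over 58 s, if anything falls off the work surface, if the arm or the gripper's body presses on something with over 40 N, if the wrist force passes 120 N, or if a joint passes its speed limit or range.

## Working session

There is one attempt and no reset: what is moved stays moved. The work goes in short steps, each a Python script; the robot and the scene stay as the last script left them, time stands still between calls to the robot, and variables do not carry over. Pictures are saved under pics/ and viewed, at most 10 in all, crops included, and the job is handed in when it is done.

```bash
mkdir -p pics; ls
python3 - <<'E'
from station import *
import cv2,numpy as np
np.set_printoptions(precision=4,suppress=True)
for n in("scene","side"):
    im=snapshot(n); cv2.imwrite(f"pics/{n}0.png",im[:,:,::-1]); c=camera_info(n); print(c)
print(camera_info("wrist")); o=observe(); print(o)
cv2.imwrite("pics/wrist0.png",snapshot("wrist")[:,:,::-1])
E
```

```text
pics
{'camera_matrix': array([[446.8495,   0.    , 257.2322],
       [  0.    , 446.8495, 196.4947],
       [  0.    ,   0.    ,   1.    ]]), 'world_from_camera': array([[-0.3103, -0.8024,  0.5098,  1.353 ],
       [ 0.9506, -0.2692,  0.1549,  0.1793],
       [ 0.013 ,  0.5327,  0.8462,  1.3981],
       [ 0.    ,  0.    ,  0.    ,  1.    ]])}
{'camera_matrix': array([[373.2308,   0.    , 252.4898],
       [  0.    , 373.2308, 190.2345],
       [  0.    ,   0.    ,   1.    ]]), 'world_from_camera': array([[-0.9979,  0.0398, -0.0512,  0.5275],
       [-0.0648, -0.6349,  0.7698,  0.8762],
       [-0.0019,  0.7715,  0.6362,  0.8934],
       [ 0.    ,  0.    ,  0.    ,  1.    ]])}
{'camera_matrix': array([[297.3186,   0.    , 256.8252],
       [  0.    , 297.3186, 191.0949],
       [  0.    ,   0.    ,   1.    ]]), 'mount': array([[-0.0008,  0.9721,  0.2346,  0.0675],
       [ 1.    ,  0.0008,  0.0004, -0.0006],
       [ 0.0002,  0.2346, -0.9721, -0.0817],
       [ 0.    ,  0.    ,  0.    ,  1.    ]])}
{'t': 0.1, 'qpos': array([ 1.1815,  0.4179, -0.0103,  1.6141,  0.0048,  1.1107, -0.053 ]), 'dq': array([-0.    , -0.0012,  0.001 , -0.0016, -0.0006,  0.0012, -0.0011]), 'joint_torque': array([ -0.0003, -85.259 ,   0.6397, -42.6696,  -0.0487,   0.0164,
         0.0001]), 'ee_pos': array([ 0.2129, -0.5874,  0.3021]), 'tcp_rot': array([-3.0932, -0.5434,  0.0005]), 'wrist_force': array([ 0.4318, -0.2772,  0.2818]), 'wrist_torque': array([-0.0268,  0.045 ,  0.0019]), 'grip_force': 0.0, 'gripper_width': 0.09416986858260104}
```

View pics/scene0.png

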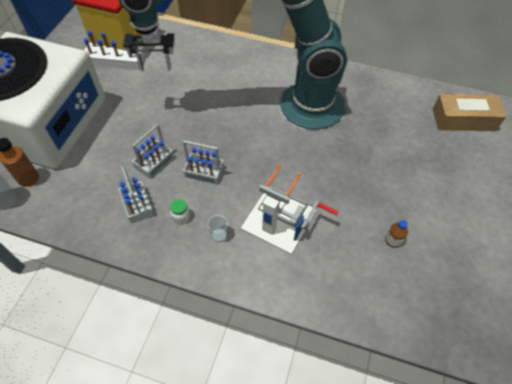

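View pics/side0.png

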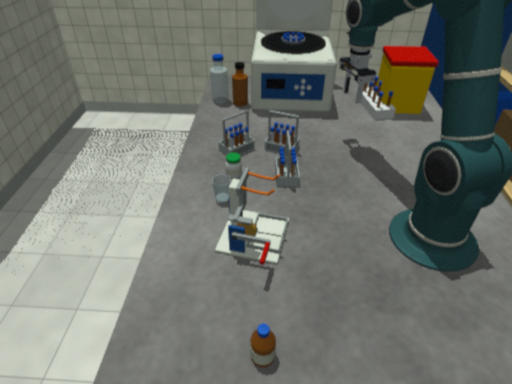

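Scene view: three bailed baskets at about (203,162), (152,155) and (137,200), plus a bail-less white rack at (112,55). The robot base is at (312,105), and the stand's orange prongs are at (278,178) and (293,185), with the red handle at (327,208). The basket at (203,162) looks nearest the base. I'll check that with numbers and a close crop.

```bash
cat > h.py <<'E'
import numpy as np,cv2
from station import *
np.set_printoptions(precision=4,suppress=True)
def ray(n,px):
    c=camera_info(n);d=np.linalg.inv(c["camera_matrix"])@[px[0],px[1],1.];T=c["world_from_camera"]
    d=T[:3,:3]@[d[0],-d[1],-d[2]];return T[:3,3],d/np.linalg.norm(d)
def wray(o,px):
    from scipy.spatial.transform import Rotation as R
    c=camera_info("wrist");K=c["camera_matrix"];M=c["mount"]
    u=np.array([px[0]-K[0,2],px[1]-K[1,2]]);r=np.linalg.norm(u);a=r/K[0,0];u=u/max(r,1e-9)
    d=np.array([u[0]*np.sin(a),-u[1]*np.sin(a),-np.cos(a)]);W=R.from_rotvec(o["tcp_rot"]).as_matrix()
    return o["ee_pos"]+W@M[:3,3],W@M[:3,:3]@d
def plane(rd,z): p,d=rd;return p+d*(z-p[2])/d[2]
def tri(*rs):
    A=sum(np.eye(3)-np.outer(d,d) for p,d in rs);b=sum((np.eye(3)-np.outer(d,d))@p for p,d in rs)
    x=np.linalg.solve(A,b);return x,max(np.linalg.norm((np.eye(3)-np.outer(d,d))@(x-p)) for p,d in rs)
E
python3 - <<'E'
from h import *
for p in [(203,176),(152,167),(138,213)]:
    q=plane(ray("scene",p),.02);print(p,q,np.hypot(*q[:2]))
s=cv2.imread("pics/scene0.png");t=cv2.imread("pics/side0.png")
a=cv2.resize(s[130:220,110:345],(783,300),interpolation=2)
b=cv2.resize(t[105:275,205:310],(0,0),fx=1.75,fy=1.75,interpolation=2)
cv2.imwrite("pics/c1.png",np.vstack([a,np.hstack([b,np.zeros((b.shape[0],783-b.shape[1],3),np.uint8)])]))
E
```

```text
(203, 176) [ 0.5011 -0.2937  0.02  ] 0.5808508666698676
(152, 167) [ 0.524  -0.4919  0.02  ] 0.7187344816312917
(138, 213) [ 0.7231 -0.4525  0.02  ] 0.8529985822683732
```

View pics/c1.png

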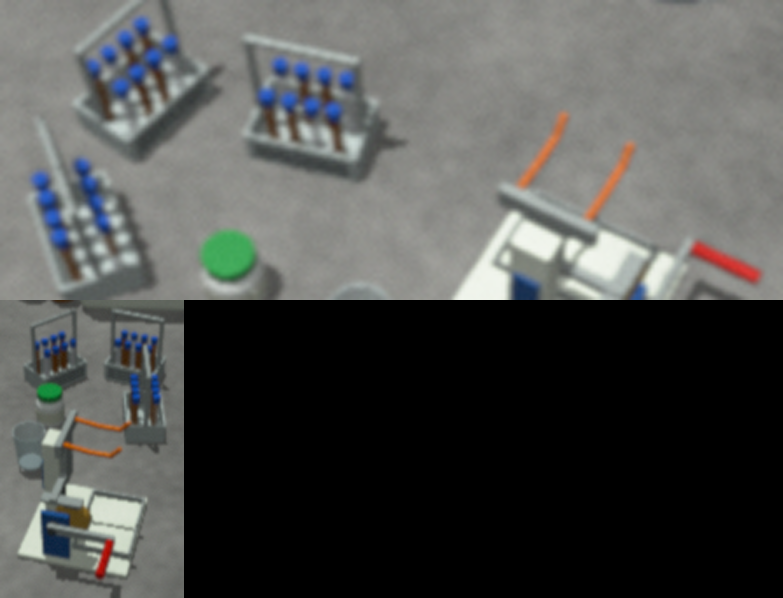

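The crop confirms the target is the basket at scene (203,162), 0.58 m from the base. The look-alikes are at 0.72 m and 0.85 m. In the side view the target is at (288,170). The stand's prong tips are at scene (279.6,164.5) and (299.1,173.8), and side (278,178) and (272,192).

```bash
cat > est.py <<'E'
from h import *
P={"tipL":((279.6,164.5),(278.1,177.6)),"tipR":((299.1,173.8),(272.4,191.9)),"rootL":((266,185.8),(248.4,173.6)),"rootR":((287.7,194.5),(242,187.9)),
"h0":((318.6,203.8),(267.9,243.9)),"h1":((338,213),(262,262))}
for k,(a,b) in P.items(): print(k,*tri(ray("scene",a),ray("side",b)))
print(plane(ray("scene",(183.5,141.4)),.165),plane(ray("scene",(218,148.6)),.165))
for n,px in (("reagent",(397,243)),("beaker",(219,238)),("jar",(181,220))): print(n,plane(ray("scene",px),0))
E
python3 est.py
```

```text
tipL [ 0.5077 -0.0034  0.2219] 0.0032824930262837205
tipR [0.5234 0.0664 0.2235] 0.0025890837106921395
rootL [ 0.5977 -0.0214  0.2181] 0.002392527905817919
rootR [0.6104 0.0534 0.2229] 0.0025355574880116362
h0 [0.5315 0.1494 0.0971] 0.0008928214434162847
h1 [0.5462 0.2195 0.0996] 0.0004116702749892813
[ 0.4746 -0.3641  0.165 ] [ 0.4658 -0.2376  0.165 ]
reagent [0.5378 0.4448 0.    ]
beaker [ 0.7158 -0.15    0.    ]
jar [ 0.6915 -0.3039  0.    ]
```

```bash
cat >> h.py <<'E'
from scipy.spatial.transform import Rotation as R
def down(yaw):  # tool z down, tool y along world heading yaw
    y=np.array([np.cos(yaw),np.sin(yaw),0]);z=np.array([0,0,-1.]);return R.from_matrix(np.c_[np.cross(y,z),y,z]).as_rotvec()
def look(name):
    o=observe();im=snapshot("wrist")[:,:,::-1].copy();cv2.imwrite(f"pics/{name}.png",im)
    np.savez(f"pics/{name}.npz",ee_pos=o["ee_pos"],tcp_rot=o["tcp_rot"]);return o,im
def load(name): return dict(np.load(f"pics/{name}.npz")),cv2.imread(f"pics/{name}.png")
E
python3 - <<'E'
from h import *
goto([.47,-.30,.40],down(.07)); dwell(.3);look("w1")
line_to([.40,-.36,.40],vel=.25);dwell(.3);look("w2")
print(observe()["qpos"],observe()["t"])
cv2.imwrite("pics/w12.png",np.hstack([cv2.imread(f"pics/{n}.png")[:,56:456] for n in("w1","w2")]))
E
```

```text
[ 0.981   0.1991 -0.356   1.695   0.0723  1.2605  0.6803] 2.8417
```

View pics/w12.png

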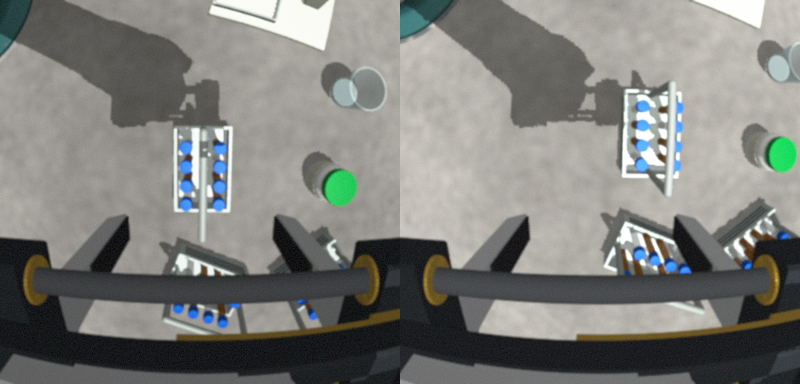

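w1 and w2 show the target basket in the centre, with its bar from (262,129) to (259,240) in full w1 pixels and from (327,84) to (324,194) in w2. The jar is at w1 (395,187) and the beaker at (425,90), both well clear. Next I triangulate the bar ends and refine the line centres by brightness.

Run:
```python
from h import *
o1,a=load("w1");o2,b=load("w2")
g=lambda im,r,c:im[r,c-10:c+11].mean(1).astype(int)
for r in(128,150,215,235):print("w1",r,g(a,r,260))
for r in(84,100,140,180,194):print("w2",r,g(b,r,326))
print("w1 col",a[224:248,259].mean(1).astype(int)); print("w2 col top",b[74:94,327].mean(1).astype(int),"bot",b[184:204,324].mean(1).astype(int))
for p,q in(((262,129),(327,84)),((259,240),(324,194))):print(tri(wray(o1,p),wray(o2,q)),)
```

```text
w1 128 [218 225 227 224 208 173 124 106 111 118 120 120 128 136 139 141 141 141
 151 157 173]
w1 150 [249 251 251 250 229 164 115 110 138 177 191 177 157 134 133 139 138 141
 135 136 143]
w1 215 [152 151 151 144 139 147 169 198 219 219 203 184 169 161 160 158 160 156
 157 159 157]
w1 235 [157 155 151 141 140 156 174 199 216 218 194 176 153 151 151 154 152 152
 153 155 153]
w2 84 [162 151 133 118 102  90  88  95 129 164 192 215 229 234 227 214 193 186
 186 187 185]
w2 100 [218 250 254 254 254 254 252 220 159 169 195 223 233 236 226 200 161 159
 224 251 249]
w2 140 [ 51  51  55  62  79  95 112 142 174 206 230 239 236 224 199 167 177 228
 245 241 211]
w2 180 [112 133 154 159 150 152 175 209 230 243 238 225 203 174 177 180 179 178
 179 184 181]
w2 194 [177 173 162 145 150 171 198 222 235 235 222 204 185 181 180 184 180 183
 183 183 180]
w1 col [219 218 219 219 216 215 218 216 218 217 215 218 214 213 215 210 208 198
 173 160 156 155 143 123]
w2 col top [176 175 171 175 173 169 166 183 199 212 215 218 218 216 217 219 215 219
 221 220] bot [236 235 236 236 238 237 237 237 237 238 235 224 208 187 179 183 181 183
 183 182]
(array([ 0.4714, -0.2416,  0.1455]), np.float64(0.0004594224461807731))
(array([ 0.4762, -0.3661,  0.1643]), np.float64(0.00031496968797093213))
```

Run:
```python
from h import *
o1,a=load("w1");o2,b=load("w2")
for p in((260.3,150),(258.7,215),(258.5,235)):print("w1",plane(wray(o1,p),.165))
for p in((328.5,84),(327.7,100),(325.7,180),(324.3,194),(328.5,81),(324,196)):print("w2",plane(wray(o2,p),.165))
# bar line as intersection of the two viewing planes
def nrm(o,p,q): c,d=wray(o,p);_,e=wray(o,q);n=np.cross(d,e);return c,n/np.linalg.norm(n)
c1,n1=nrm(o1,(260.3,150),(258.5,235));c2,n2=nrm(o2,(327.7,100),(324.3,194))
d=np.cross(n1,n2);d/=np.linalg.norm(d)
print(np.linalg.solve([n1,n2,[0,1,0]],[n1@c1,n2@c2,-.303]),d)
```

```text
w1 [ 0.4706 -0.2633  0.165 ]
w1 [ 0.4739 -0.3358  0.165 ]
w1 [ 0.4754 -0.3599  0.165 ]
w2 [ 0.469  -0.2446  0.165 ]
w2 [ 0.4694 -0.2623  0.165 ]
w2 [ 0.4758 -0.3497  0.165 ]
w2 [ 0.4761 -0.3657  0.165 ]
w2 [ 0.4687 -0.2413  0.165 ]
w2 [ 0.4761 -0.368   0.165 ]
[ 0.4726 -0.303   0.1628] [ 0.0487 -0.9964  0.0694]
```

Run:
```python
from h import *
goto([.52,.06,.44],down(-.2)); dwell(.3);look("w3")
line_to([.46,.12,.44],vel=.25);dwell(.3);look("w4")
print(observe()["t"])
cv2.imwrite("pics/w34.png",np.hstack([cv2.imread(f"pics/{n}.png")[:,56:456] for n in("w3","w4")]))
for n in("w3","w4"):
    o,im=load(n);h=cv2.cvtColor(im,cv2.COLOR_BGR2HSV)
    for nm,lo,hi in(("orange",6,18),("red",174,180),("red0",0,3)):
        m=cv2.inRange(h,(lo,150,90),(hi,255,255));k,_,st,ce=cv2.connectedComponentsWithStats(m)
        for i in range(1,k):
            if st[i,4]>40:
                pts=cv2.findNonZero((np.uint8(_==i)));(cx,cy),(w,hh),an=cv2.minAreaRect(pts)
                print(n,nm,st[i],ce[i],"box",cv2.boxPoints(((cx,cy),(w,hh),an)).round(1).tolist())
```

```text
5.6417
w3 orange [258 177  90  10 573] [306.363  180.9791] box [[257.8999938964844, 177.5], [347.0, 176.39999389648438], [347.1000061035156, 185.0], [258.0, 186.0]]
w3 orange [257 240  76  12 459] [294.3377 243.3965] box [[256.3999938964844, 241.10000610351562], [331.3999938964844, 235.6999969482422], [332.1000061035156, 245.89999389648438], [257.20001220703125, 251.3000030517578]]
w3 red0 [249  58  11  51 485] [253.5567  82.4062] box [[249.0, 108.0], [249.0, 58.0], [259.0, 58.0], [259.0, 108.0]]
w4 orange [353 217  48   9 320] [378.0656 220.7844] box [[352.79998779296875, 223.5], [353.1000061035156, 216.3000030517578], [400.20001220703125, 218.0], [399.8999938964844, 225.3000030517578]]
w4 red0 [298  91  11  51 498] [303.3755 115.9096] box [[298.0, 91.0], [308.0, 91.0], [308.0, 141.0], [298.0, 141.0]]
```

View pics/w34.png

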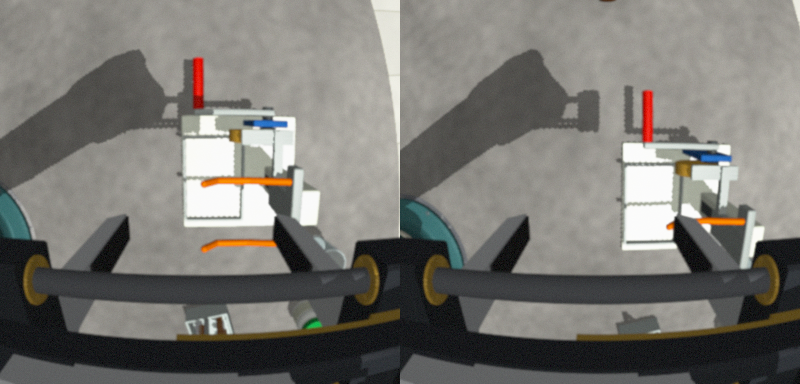

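w3 and w4 show the red handle from (253.5,58) to (253.5,108) in w3 and (303,91) to (303,141) in w4. The prong tips are at w3 (258,183) and (258,248), with the prongs running to the right, and nothing obstructs them.

Run:
```python
from h import *
o3,_=load("w3");o4,_=load("w4")
for p,q in(((253.7,57.5),(303,90.5)),((253.7,108.5),(303,141.5))):print("handle",*tri(wray(o3,p),wray(o4,q)))
a=[plane(wray(o3,p),z) for p,z in(((258,183.5),.228),((290,181),.21),((346,181),.21),((257,249),.228),((290,243),.21),((325,242),.21))];print(np.array(a))
print("w4 prong",plane(wray(o4,(400,221.7)),.21),plane(wray(o4,(375,220.6)),.21))
# prong height from the two views, planes through prong axis
def nrm(o,p,q): c,d=wray(o,p);_,e=wray(o,q);n=np.cross(d,e);return c,n/np.linalg.norm(n)
c1,n1=nrm(o3,(290,181),(346,181));c2,n2=nrm(o4,(370,220.4),(400,221.7))
print(np.linalg.solve([n1,n2,[1,0,0]],[n1@c1,n2@c2,.57]))
```

```text
handle [0.5469 0.2174 0.0951] 0.0003487685107003403
handle [0.5324 0.1446 0.0964] 0.0001206291434216826
[[ 0.5217  0.0645  0.228 ]
 [ 0.5553  0.0566  0.21  ]
 [ 0.6168  0.0443  0.21  ]
 [ 0.5063 -0.0061  0.228 ]
 [ 0.5431 -0.0146  0.21  ]
 [ 0.5833 -0.0224  0.21  ]]
w4 prong [0.6199 0.0411 0.21  ] [0.5868 0.0503 0.21  ]
[0.57   0.0515 0.1996]
```

```bash
cat >> h.py <<'E'
YAW=-.198;U=np.array([np.cos(YAW),np.sin(YAW),0]);V=np.array([-np.sin(YAW),np.cos(YAW),0]);O=np.array([.607,.0098,0])
G=np.array([0,0,.078])
def S(x,y,z): return O+x*U+y*V+[0,0,z]   # stand frame -> world
E
python3 - <<'E'
from h import *
b=np.array([.4727,-.3047,.165])+G;w=down(.055)
goto(b+[0,0,.09],w);gripper_to(.06);line_to(b,vel=.12)
gripper_to(0,25);o=observe();print(o["t"],o["gripper_width"],o["grip_force"],o["wrist_force"])
line_to(b+[0,0,.085],vel=.08);dwell(.3);o=observe();print(o["t"],o["gripper_width"],o["grip_force"],o["wrist_force"],o["ee_pos"])
goto(S(-.065-.125,0,.250)+G,down(YAW));dwell(.5);o=observe();print(o["t"],o["gripper_width"],o["wrist_force"],o["ee_pos"])
look("w5")
s=snapshot("scene")[:,:,::-1];t=snapshot("side")[:,:,::-1]
cv2.imwrite("pics/c5.png",np.vstack([np.hstack([cv2.resize(s[120:220,200:350],(450,300)),cv2.resize(t[100:275,205:380],(300,300))])]))
E
```

```text
9.6917 0.009231620405913035 24.99993324279785 [-1.0535  0.233   0.1691]
11.2083 0.009200027189345929 24.9989515542984 [ 0.3479 -0.0462 -2.7478] [ 0.4727 -0.3047  0.3278]
13.0417 0.009242537427664916 [ 0.1247 -0.0939 -2.8125] [0.4208 0.0471 0.328 ]
```

View pics/c5.png

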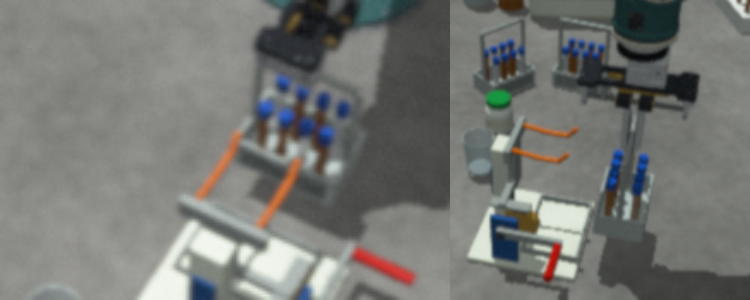

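The basket (c5) is held level and upright in front of the hook. The prong tips, at crop (238,137) and (297,160), point into the gap between bar and caps. I'll bring it in and lower it while watching the wrist force.

Run:
```python
from h import *
line_to(S(-.065,0,.250)+G,vel=.06);dwell(.4);o=observe();print(o["t"],o["wrist_force"],o["ee_pos"])
line_to(S(-.065,0,.226)+G,vel=.05);dwell(.2)
z=.226;f0=observe()["wrist_force"]
while z>.212:
    z-=.002;line_to(S(-.065,0,z)+G,vel=.03);dwell(.1);f=observe()["wrist_force"];print(round(z,3),f)
    if f[2]>-.5: break
print(observe()["t"]);look("w6")
s=snapshot("scene")[:,:,::-1];t=snapshot("side")[:,:,::-1]
cv2.imwrite("pics/c6.png",np.hstack([cv2.resize(s[120:220,200:350],(450,300)),cv2.resize(t[100:275,205:380],(300,300))]))
```

```text
15.825 [ 0.8691 -0.5208 -2.3285] [0.5433 0.0226 0.328 ]
0.224 [-0.1293  0.5857 -2.6275]
0.222 [-0.5002  0.7437 -2.9446]
0.22 [-0.431  -0.3768 -2.1449]
0.218 [-0.1291  0.5408  4.4992]
18.0583
```

View pics/c6.png

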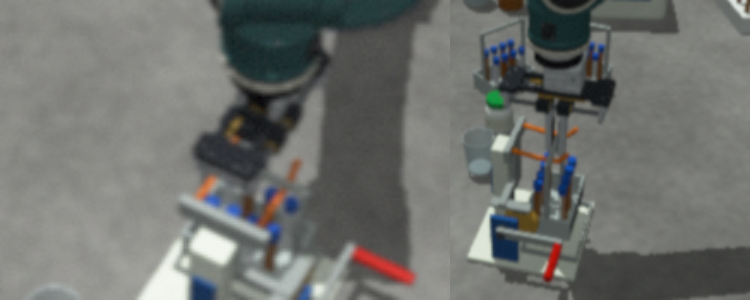

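The bar has seated at z≈0.219 as expected, and c6 shows the prongs under the bar and above the caps. Release, then move up and over to the handle.

Run:
```python
from h import *
w=down(YAW)
gripper_to(.04);dwell(.3);line_to(S(-.065,0,.33)+G,vel=.08);dwell(.3);print(observe()["t"],observe()["wrist_force"])
goto(S(-.10,.162,.26)+G,w);look("w7")
s=snapshot("scene")[:,:,::-1];t=snapshot("side")[:,:,::-1];w7=cv2.imread("pics/w7.png")
cv2.imwrite("pics/c7.png",np.hstack([cv2.resize(s[120:220,200:350],(360,240)),cv2.resize(w7[100:340,100:400],(300,240))]));print(observe()["t"])
```

```text
21.025 [ 0.3819 -0.1752  0.2261]
21.925
```

View pics/c7.png

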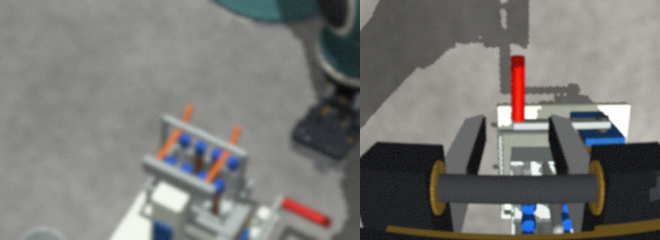

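c7: the basket hangs by its bar on both prongs, free of the gripper. The handle sits between the open fingers at (518,90). Next, grip it and swing the lever.

Run:
```python
from h import *
line_to(S(-.10,.162,.095)+G,vel=.12);gripper_to(0,15);o=observe();print(o["t"],o["gripper_width"],o["grip_force"],o["wrist_force"])
for i,a in enumerate(np.linspace(0,np.pi/2,15)[1:]):
    line_to(S(-.1*np.cos(a),.162,.095+.1*np.sin(a))+G,vel=.05)
    o=observe()
    if i%3==1: print(round(a,2),o["wrist_force"],o["gripper_width"])
dwell(1.0);o=observe();print(o["t"],o["gripper_width"],o["grip_force"],o["wrist_force"],o["ee_pos"])
look("w8");s=snapshot("scene")[:,:,::-1];t=snapshot("side")[:,:,::-1]
cv2.imwrite("pics/c8.png",np.hstack([cv2.resize(s[120:220,200:350],(450,300)),cv2.resize(t[100:275,205:380],(300,300))]))
```

```text
23.9583 0.015481594678611347 14.993725419044495 [ 5.4569 -0.8325 -1.5922]
0.22 [ 7.1801  0.203  -4.8424] 0.015642234929726415
0.56 [-4.709  -0.0894 -1.9263] 0.015359564837457033
0.9 [-22.144    1.1841  17.979 ] 0.015468039834898431
1.23 [-6.4565  2.3864  7.4194] 0.01531989719729088
1.57 [-2.1757  1.7654  5.431 ] 0.015396446801081872
30.2083 0.015483831309767947 15.008946508169174 [-2.945   2.9698  4.394 ] [0.6387 0.1692 0.2736]
```

View pics/c8.png

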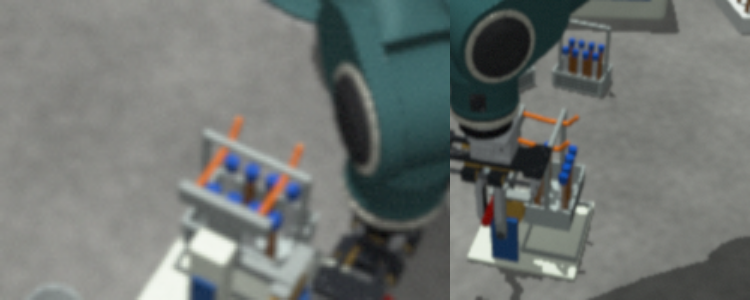

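c8: the basket hangs level on both prongs. The right prong tip moved from crop (295,165) to (300,148), so the hook has risen. The handle is in the fingers at the top, and the roughly 3 N pull on the wrist matches the return spring. Handing in.

```bash
python3 -c "
from station import *
print(job_done())"
```

```text
the job is handed in; nothing more can be done
None
```

The basket hangs by its bar on the double hook, and I handed the job in with the gripper still holding the red lever straight up; the bottle, beaker and jar were not touched, and the judge's result was not shown.

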